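# Set the lathe countershaft's flat to the guard opening and hold its collar on it

### The job

Pinch the bare end of the lathe's countershaft and turn it until its set-screw flat faces squarely out of the open side of the belt guard. Then take the steel collar that fits this shaft, the one with the set screw sticking out of its side, and slide it down the shaft, screw over the flat, until it sits fully home on the pulley's hub. Finish while still gripping the collar there, its screw pointing out of the opening ready for the hex key, and leave everything else on the bench where it lies.

Things in the scene. Friction and masses are not known exactly. Their poses are not given: they have to be found in the camera images.
- unit: Lathe countershaft unit, fixed to the bench (all sizes in mm): blue square cast foot 180 x 180 x 12, bearing housing, and round it a half-round blue sheet guard (radius 79, 3 thick, rim 97 above the bench), open on its +x side. Origin: on the shaft's axis at bench level. x axis: level, straight out of the middle of the guard's opening; z up.
- guard_opening (a point): Middle of the guard's open side: 79 from the shaft's axis along the unit's x axis, 90 above the bench.
- shaft: Upright steel shaft, 20 diameter, with a V-belt pulley (106 diameter, top 85 above the bench) keyed to it. Both turn together, freely and any number of turns about the upright axis; seal drag 0.05 N m, stays where left. Origin: on the axis, 60 above the bench. x axis: level, straight out of the flat. The flat starts 0.5 to 2.2 rad anticlockwise (from above) of the opening.
- flat_middle (a point): Middle of the shaft's one flat, 6.5 from the axis, 110 above the bench; turns with the shaft. The flat is 15 wide and runs the whole bare length: fingers closed squarely on it measure 16.5, on the round 20, askew in between.
- collar_seat (a point): Centre of the top of the pulley's raised hub (33 diameter), where the collar's underside must rest: on the shaft's axis, 90 above the bench.
- shaft_end (a point): Centre of the shaft's upper end, 130 above the bench (40 of bare shaft above the hub); its edge is chamfered 2.
- collar: The collar to fit, loose, flat on the bench: plain steel ring, 44 outside (43 between the fingers), bore 22, 18 high, 160 g, one dark 8 mm set screw through its side, 9 up. The screw stands 10 out, and its 5 mm point reaches into the bore to 8 from the axis: it passes the shaft only over the flat, within 0.3 rad. Origin: centre of its underside. x axis: level, along the screw outwards; z up.
- screw_head (a point): Outer end of the collar's set screw: 32 from the collar's axis, 9 above its underside.
- spacer: Leave alone: plain steel spacer ring, 44 outside, bore 22, 18 high, no screw. Origin: centre of its underside.
- small_collar: Leave alone: smaller steel collar with a screw, 32 outside, bore 12, 13 high; too small for the shaft. Origin: centre of its underside.
- spare_pulley: Leave alone: small aluminium V pulley lying flat, 63 diameter, 30 high with its hub.
- hex_key: Leave alone: L-shaped hex key 90 x 26, 6 thick, lying flat.
- caliper: Leave alone: steel vernier caliper 200 long, lying flat.
- tape: Leave alone: yellow and black tape measure 72 x 38 x 64 high.
- spanner: Leave alone: spanner 170 long, lying flat.
- spindle: Leave alone: turned wooden spindle 150 long, 28 thick, lying flat.
Things that resemble listed ones, but are neither listed nor needed, are in the scene too. Leave any pink look-alike of the collar alone.

How it is judged:
On the way, in this order (a step that is already met when the one before it is completed fails the run):
1. the shaft, held in the fingers, is turned until its flat faces out of the guard's opening (angle between the x axis of shaft and the x axis of unit, either way round below 0.26 rad and x of flat_middle in the frame of unit above 0 m and contact force between the fingers and shaft above 2 N and angular speed of shaft below 0.15 rad/s), for 0.2 s.
2. the collar is gripped and lifted clear of the bench (height (world z) of collar above 0.05 m and contact force between the fingers and collar above 2 N), for 0.1 s.
At the end, for the whole second after the job is handed in: Flat within 0.26 rad of straight out of the opening; collar round the shaft (within 3 mm of its axis, tilt under 0.1 rad), underside within 3 mm of the hub's top, screw within 0.26 rad of the flat; at rest, fingers gripping it with over 3 N (angle between the x axis of shaft and the x axis of unit, either way round below 0.26 rad and x of flat_middle in the frame of unit above 0 m and angle between the x axis of collar and the x axis of shaft, either way round below 0.26 rad and x of screw_head in the frame of shaft above 0.02 m and horizontal distance between collar and collar_seat below 0.003 m and z of collar in the frame of collar_seat between -0.003 and 0.003 m and angle between collar's own z axis and vertical below 0.1 rad and contact force between the fingers and collar above 3 N and linear speed of collar below 0.02 m/s); the arm keeps its last pose, push and grip.
It fails at once if another part on the bench is moved more than 30 mm (distance of any of spacer, small_collar, spare_pulley, hex_key, caliper, tape, spanner, spindle from where it was at the start of the episode above 0.03 m).
It also fails if it takes over 72 s, if anything falls off the work surface, if the arm or the gripper's body presses on something with over 40 N, if the wrist force passes 120 N, or if a joint passes its speed limit or range.

### The arm

A 6-joint arm with a two-finger parallel gripper is mounted at the origin on the work surface. World frame = base frame: x ahead of the robot, y to its left, z up, the work surface at z = 0. Lengths are in m, angles in rad, forces in N, time in s.
With the tool pointing down it reaches from about 0.25 to 0.725 m from the base axis. Payload 9.7 kg.
Tool frame: the origin (TCP) lies at the very end of the fingers, on their centre line; the grasp point (between the pads) lies 19 mm behind it; z points along the fingers, y is the line along which they close (so a half turn about z gives the same grasp; the last joint's range is limited). The gripper opens to 85 mm and grips with 20 to 120 N. Pads are 22 mm wide; open, the fingers measure 114 mm over their backs; the gripper's body (76 mm by 85 mm) begins 54 mm behind the grasp point. The pads swing forward as they close: fully open they stand 13 mm farther back than shut.
Start: joints at [-1.152, 0.087, 0.176, 1.66, 0, 1.571], TCP at [0.224, -0.502, 0.231] pointing down, gripper open.
Joint ranges: [-3.13, 3.13], [-0.85, 1.81], [-1.15, 1.24], [-2.2, 2.28], [-1.44, 1.52], [-3.14, 3.14]. Speed limits (rad/s): [2.22, 2.22, 2.57, 3.14, 3.14, 3.14].

### API

Orientations are given as a unit quaternion [x, y, z, w].
In Python, from plant import robot gives the robot as it stands. The module is installed in compiled form; this text tells all that it offers.
- The arm moves only by the shell command python3 -m inch 'ROWS' [FORCE]. ROWS is a JSON object of lists of equal length, an entry for each row: "fingers": the gripper command: -1 is shut, 1 is fully open, values between are in proportion; "dp": the shift along the tool's x, y, z in cm, a list of three; "rotation": the turn, a rotation vector about the tool's x, y, z in rad, a list of three. In form: {"fingers": [fingers, ...], "dp": [[tx, ty, tz], ...], "rotation": [[ax, ay, az], ...]}. A call has 1 to 5 rows; each row is the pose to reach, as a shift and turn from the pose commanded when the call began, along the tool's axes at that moment; what a row does not reach only later rows make up. A row lasts 1/8 s, in which the tool goes at most 62.5 mm and 10.7 degrees, less where a joint would pass 70% of its speed; a pose out of reach is approached as far as the arm can. A call with a gripper value outside its range is refused whole. The fingers move at their own pace and stop on an object; FORCE is the grip in N (left out, the last holds). Time passes only in rows, so rows that repeat a pose let the fingers close. It gives the time, the measured TCP pose, the force and the opening at its end, in the units of the state.
- robot.state(): the state, without advancing time (a new reading comes with each control period).
- robot.get_image(name): name is "scene" or "top" or "wrist"; returns a dict with "frame" (384x512x3 uint8, red, green, blue), "intrinsics" (3x3 intrinsics, pixels), "rvec" (rotation vector, rad) and "tvec" (3), from world to camera coordinates, as OpenCV has them; the wrist camera has in their place "mount" (4x4, takes a point from camera to tool coordinates, whose origin is the TCP and whose axes are the flange's). Camera axes: x right, y down, z forward; pixel columns grow to the right and rows downward; lengths in m; the calibration is good to about 2 mm. A picture is of the moment at which its call begins: read the wrist's pose just before it. There is no depth.
- robot.job_done(): hands the job in, once; it reports no verdict.
The state is a dict: "t": time; "joint_positions": joint angles; "joint_vel": joint speeds; "joint_efforts": joint torques, N m; "ee_pos": TCP position; "ee_rot": TCP orientation; "force": force on the tool from outside, world axes, zero at the start; "torque": the same for the moment, N m; "width": finger opening in m.
Only numpy, scipy, OpenCV 4.12 (cv2) and the standard library are available. Lean on these libraries where they do the work, as an engineer would, in place of code of your own. Each camera call takes 0.05 s, during which the arm holds its last target. There are 200 camera calls.

## Working session

There is one attempt and no reset: what is moved stays moved. The work goes in short steps, Python scripts to look and compute and a shell command to move; the robot and the scene stay as the last step left them, time stands still between calls to the robot, and variables do not carry over. Pictures are saved under pics/ and viewed, on a budget of 10 in all, crops included, one or two more only if the job needs it, and the job is handed in when it is done.

```bash
mkdir -p pics
cat > h.py <<'E'
import numpy as np, cv2
from scipy.spatial.transform import Rotation as R
from plant import robot
def grab(n):
    s=robot.state(); im=robot.get_image(n); im['state']=s; return im
def pose(im):
    """camera->world R, origin"""
    if 'mount' in im:
        M=np.array(im['mount']); Rt=R.from_quat(im['state']['ee_rot']).as_matrix()
        return Rt@M[:3,:3], Rt@M[:3,3]+np.array(im['state']['ee_pos'])
    Rc=cv2.Rodrigues(np.array(im['rvec'],float))[0]
    return Rc.T, -Rc.T@np.array(im['tvec'],float).ravel()
def ray(im,px,z):
    Rw,o=pose(im); px=np.atleast_2d(px).astype(float)
    d=(Rw@np.linalg.inv(im['intrinsics'])@np.c_[px,np.ones(len(px))].T).T
    return o+d*((z-o[2])/d[:,2])[:,None]
def proj(im,P):
    Rw,o=pose(im); c=(np.atleast_2d(P)-o)@Rw; u=(np.array(im['intrinsics'])@c.T).T
    return u[:,:2]/u[:,2:]
def save(im,name,crop=None,k=1):
    f=im['frame'] if isinstance(im,dict) else im
    if crop: x0,y0,x1,y1=crop; f=f[y0:y1,x0:x1]
    f=cv2.resize(f,None,fx=k,fy=k,interpolation=cv2.INTER_CUBIC)
    cv2.imwrite('pics/'+name,f[:,:,::-1])
E
python3 - <<'E'
from h import *
import pickle
a=grab('top');b=grab('scene')
pickle.dump((a,b),open('i0.pkl','wb'))
save(a,'top0.png',k=1.5);save(b,'scene0.png',k=1.5)
print(pose(a),pose(b)[1],a['state'],a['intrinsics'])
E
```

```text
(array([[-0.08108839, -0.97504517,  0.20666784],
       [-0.99670562,  0.07966019, -0.01523686],
       [-0.00160657, -0.20722253, -0.97829251]]), array([0.31414135, 0.02717862, 1.21899572])) [1.11976381 0.33300378 1.00554448] {'t': 0.0, 'joint_positions': array([-1.15197607e+00,  8.74471801e-02,  1.75134672e-01,  1.65978290e+00,
       -2.09056006e-05,  1.57077840e+00]), 'joint_vel': array([-0.00072491,  0.00107002, -0.00092355, -0.00108226,  0.00140799,
       -0.00158228]), 'joint_efforts': array([ 4.80457194e-03, -5.20392787e+01,  4.64797533e+01,  1.67707651e-02,
        2.31614549e-04,  2.83301063e-05]), 'ee_pos': array([ 0.22357962, -0.50226214,  0.23059043]), 'ee_rot': array([ 9.78151639e-01,  2.07891678e-01, -1.45246984e-04, -6.33177945e-04]), 'force': array([-0.67820676, -1.20158951, -0.08388472]), 'torque': array([ 0.02826059, -0.01548366,  0.00451762]), 'width': 0.08486966825826087} [[378.69242729   0.         250.94096839]
 [  0.         378.69242729 193.33454663]
 [  0.           0.           1.        ]]
```

View pics/top0.png

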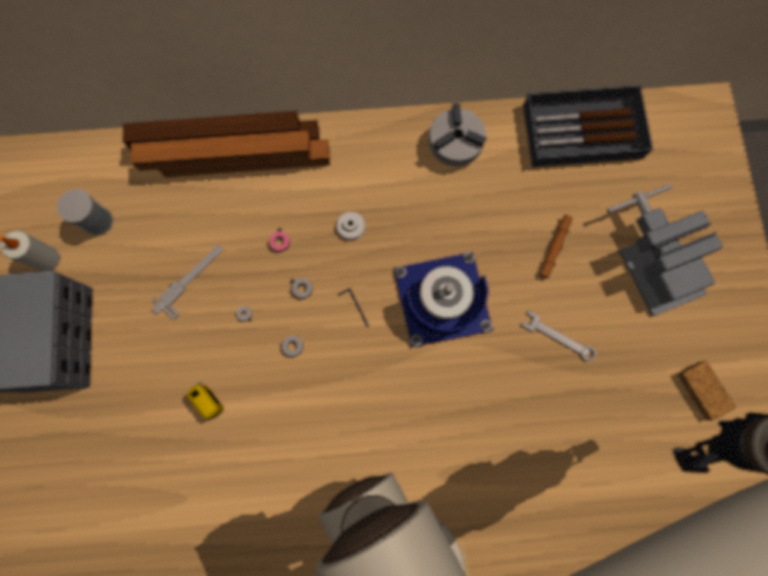

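View pics/scene0.png

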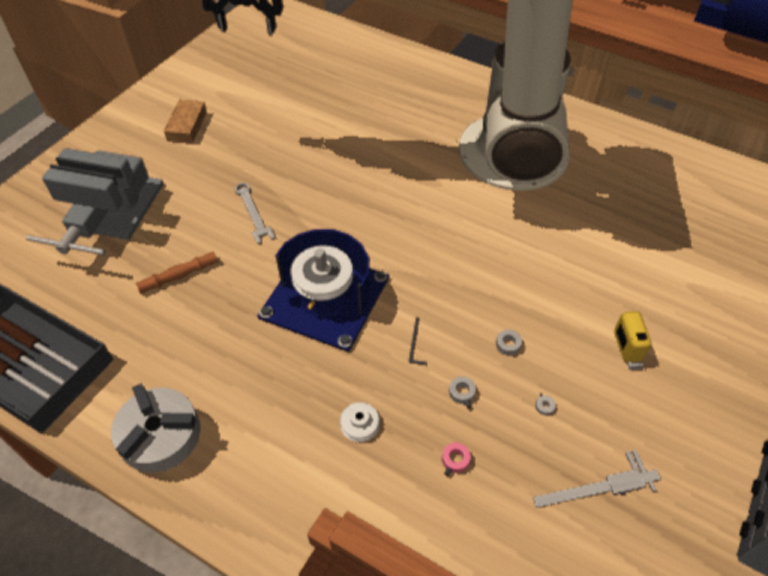

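Top view (picture px, ×1.5): the unit is at (447,293), with its guard on the near side and its opening towards +x. The ring candidates are:
- **Grey ring (301,289):** it has a dark nub at (291,281), so it looks like the collar.
- **Grey ring (292,346):** no nub, so it's the spacer.
- **Small ring (244,314):** the small collar.
- **Pink ring (279,241):** the look-alike.

I'll measure these and confirm with a crop.

Run:
```python
from h import *
import pickle
a,b=pickle.load(open('i0.pkl','rb'))
c1=cv2.resize(a['frame'][170:245,150:250],None,fx=4,fy=4,interpolation=cv2.INTER_CUBIC)
c2=cv2.resize(b['frame'][205:305,270:370],None,fx=4,fy=4,interpolation=cv2.INTER_CUBIC)
c3=cv2.resize(a['frame'][160:240,255:335],None,fx=5,fy=5,interpolation=cv2.INTER_CUBIC)[:300]
m=np.zeros((600,800,3),np.uint8); m[:300,:400]=c1; m[:400,400:]=c2
c3=cv2.resize(a['frame'][165:235,260:330],None,fx=4.28,fy=4.28,interpolation=cv2.INTER_CUBIC); m[300:300+min(300,c3.shape[0]),:c3.shape[1]]=c3[:300]
save(m,'crop1.png')
for n,p,z in [('collar',(301,289),.018),('nub',(291,281),.009),('spacer',(292,346),.018),('small',(244,314),.013),('shaft',(446,291),.13),('spare',(350,226),.03),('key',(355,305),.006),('tape',(203,400),.06),('spindle',(555,245),.02),('spanner',(560,335),.005)]:
    print(n,ray(a,np.array(p)/1.5,z)[0].round(4))
hsv=cv2.cvtColor(a['frame'],cv2.COLOR_RGB2HSV)
mk=cv2.inRange(hsv,(105,120,25),(130,255,255)); 
n,l,st,_=cv2.connectedComponentsWithStats(mk); i=1+st[1:,4].argmax()
ys,xs=np.where(l==i); P=ray(a,np.c_[xs,ys],.012)[:,:2].astype(np.float32)
r=cv2.minAreaRect(P*1000); print(r, cv2.boxPoints(r))
```

```text
collar [0.5833 0.1708 0.018 ]
nub [0.605  0.1927 0.009 ]
spacer [0.4616 0.1964 0.018 ]
small [0.5395 0.2966 0.013 ]
shaft [ 0.5311 -0.1255  0.13  ]
spare [0.713  0.0547 0.03  ]
key [0.541  0.0573 0.006 ]
tape [0.3627 0.3738 0.06  ]
spindle [ 0.6361 -0.3901  0.02  ]
spanner [ 0.4401 -0.3767  0.005 ]
((540.1424560546875, -136.84780883789062), (169.84336853027344, 182.34640502929688), 7.14863920211792) [[ 444.53494   -56.9513  ]
 [ 467.22684  -237.88026 ]
 [ 635.75     -216.74432 ]
 [ 613.0581    -35.815353]]
```

View pics/crop1.png

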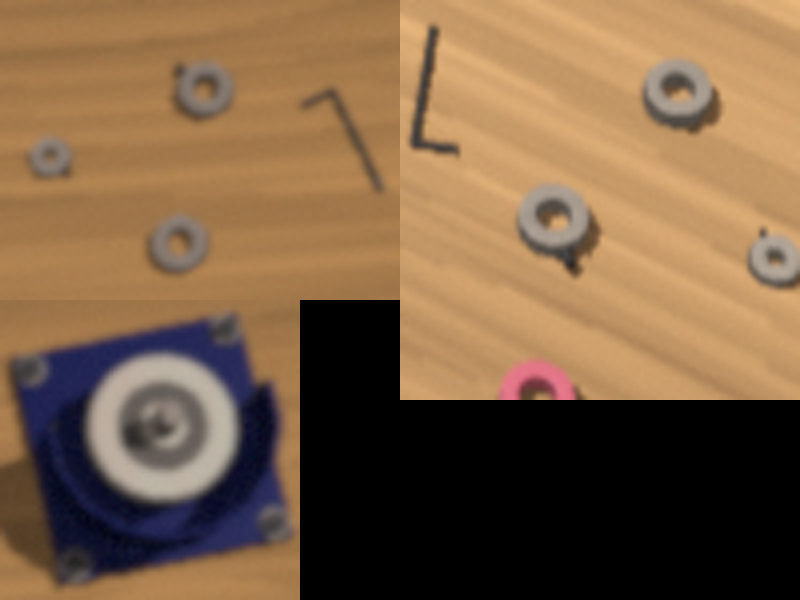

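The crop confirms the collar: a 44 mm grey ring at crop (205,88) with a dark screw at (180,70) pointing about +45° in the world. The spacer at (178,243) has no screw. The unit's x axis is at a yaw of about 7°, so I'll move over the shaft now.

```bash
python3 -m inch '{"fingers":[1,1,1,1,1],"dp":[[5.4,-2.7,-1],[10.8,-5.4,-2],[16.2,-8.1,-3],[21.6,-10.8,-4],[27,-13.6,-5]],"rotation":[[0,0,0],[0,0,0],[0,0,0],[0,0,0],[0,0,0]]}'
python3 - <<'E'
from h import *
s=robot.state();print(s['joint_positions'].round(3))
im=grab('wrist');print(np.round(im['mount'],4))
x,y,z=R.from_quat(s['ee_rot']).as_matrix().T
d=np.array([.531,-.1255,.27])-s['ee_pos'];print(s['ee_pos'],d@x*100,d@y*100,d@z*100)
E
```

```text
t: 0.72
ee_pos: [0.4159, -0.2667, 0.2814]
ee_rot: [0.978, 0.208, -0.0, -0.0]
force: [0.7, -0.8, 0.1]
width: 0.0854
[-0.57  -0.022  0.163  1.755 -0.     2.153]
[[ 1.000e-04 -9.540e-01 -2.999e-01  7.590e-02]
 [ 1.000e+00  3.000e-04 -5.000e-04 -8.000e-04]
 [ 6.000e-04 -2.999e-01  9.540e-01 -1.434e-01]
 [ 0.000e+00  0.000e+00  0.000e+00  1.000e+00]]
[ 0.41589856 -0.26673474  0.28136706] 16.25766805380892 -8.224735281764303 1.1357872681075403
```

```bash
python3 -m inch '{"fingers":[1,1,1,1,1],"dp":[[4,-2,0.2],[8.1,-4.1,0.5],[12.2,-6.2,1],[16.3,-8.2,1],[16.3,-8.2,1]],"rotation":[[0,0,-0.18],[0,0,-0.36],[0,0,-0.54],[0,0,-0.72],[0,0,-0.9]]}'
python3 -m inch '{"fingers":[1,1],"dp":[[0,0,0],[0,0,0]],"rotation":[[0,0,0],[0,0,0]]}'
python3 - <<'E'
from h import *
import pickle
im=grab('wrist');pickle.dump(im,open('w1.pkl','wb'));s=im['state']
print(proj(im,[[.531,-.1255,.13],[.531,-.1255,.09]]),s['joint_positions'])
save(im,'w1.png',k=1.5)
E
```

```text
t: 1.4
ee_pos: [0.5319, -0.1249, 0.2701]
ee_rot: [0.787, 0.616, -0.0, -0.001]
force: [0.0, -1.6, -0.6]
width: 0.0851
t: 1.65
ee_pos: [0.5303, -0.1276, 0.2712]
ee_rot: [0.792, 0.611, -0.0, -0.0]
force: [0.2, -0.7, -0.7]
width: 0.0856
[[255.58931275 174.71320588]
 [255.44251019 164.74964846]] [-2.36072361e-01  9.55838294e-02  2.63586664e-01  1.73900345e+00
 -2.42365875e-05  1.59132392e+00]
```

View pics/w1.png

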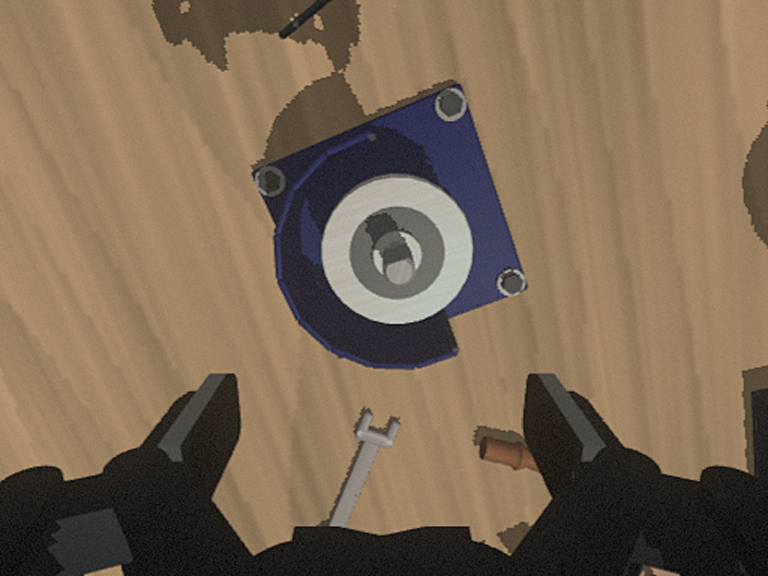

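The wrist view shows the shaft end near (400,268), the white pulley face centred near (397,250), and foot bolts at (270,181), (451,104) and (511,283). The guard opens to the right. I'll enlarge the shaft and compute its axis and yaw.

Run:
```python
from h import *
import pickle
im=pickle.load(open('w1.pkl','rb'));f=im['frame']
save(im,'w1c.png',(205,105,325,225),k=5)
hsv=cv2.cvtColor(f,cv2.COLOR_RGB2HSV)
mk=cv2.inRange(hsv,(0,0,165),(180,60,255)); n,l,st,_=cv2.connectedComponentsWithStats(mk[:230]); i=1+st[1:,4].argmax()
m=(l==i).astype(np.uint8);c=max(cv2.findContours(m,0,2)[0],key=cv2.contourArea)[:,0]
P=ray(im,c,.085)[:,:2]; (e)=cv2.minEnclosingCircle((P*1000).astype(np.float32));print('pulley',e,cv2.fitEllipse((P*1000).astype(np.float32)))
B=ray(im,np.array([(270,181),(451,104),(511,283)])/1.5,.018)[:,:2];print(B)
print('yaws',[np.degrees(np.arctan2(*(q)[::-1])) for q in (B[1]-B[0],B[2]-B[1])],'ctr',(B[0]+B[2])/2)
print(ray(im,np.array([(400,270)])/1.5,.13))
```

```text
pulley ((538.6475219726562, -133.18035888671875), 51.770145416259766) ((538.6394653320312, -133.13356018066406), (102.24917602539062, 102.2774658203125), 139.84036254882812)
[[ 0.45340597 -0.06653179]
 [ 0.60517855 -0.04677257]
 [ 0.62416769 -0.19922435]]
yaws [np.float64(7.417598049751085), np.float64(-82.89990231160829)] ctr [ 0.53878683 -0.13287807]
[[ 0.539464   -0.13283289  0.13      ]]
```

View pics/w1c.png

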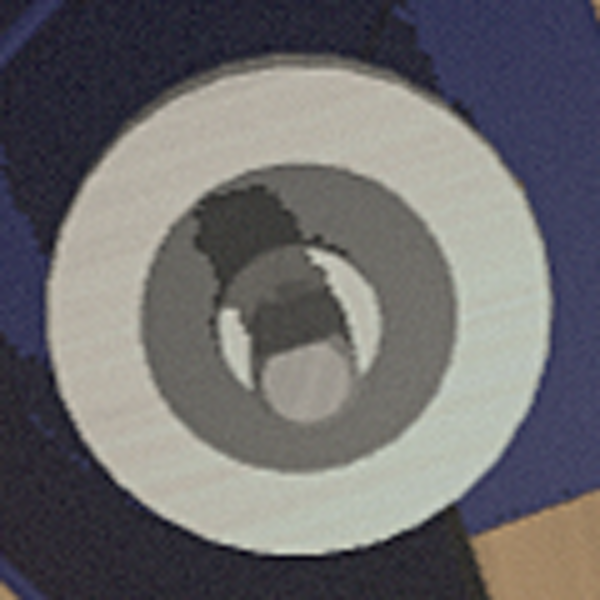

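The axis is at (0.539,−0.133) and the unit yaw is 7.2°, and both agree between the pulley and bolt fits. The chord of the D-shaped end, crop (265,360) to (325,343), puts the flat normal at about 1.59 rad world, 1.46 rad anticlockwise of the opening. I'll line the fingers up with that normal.

```bash
python3 -m inch '{"fingers":[1,1,1,1,1],"dp":[[-0.1,0.3,2],[-0.3,0.6,4],[-0.3,1,6],[-0.3,1,8],[-0.3,1,10]],"rotation":[[0,0,-0.18],[0,0,-0.36],[0,0,-0.54],[0,0,-0.72],[0,0,-0.9]]}'
python3 -m inch '{"fingers":[1,1,1,1,1],"dp":[[0,0,0],[0,0,0],[0,0,0],[0,0,0],[0,0,0]],"rotation":[[0,0,-0.18],[0,0,-0.36],[0,0,-0.54],[0,0,-0.72],[0,0,-0.9]]}'
python3 -m inch '{"fingers":[1,1],"dp":[[0,0,0],[0,0,0]],"rotation":[[0,0,-0.05],[0,0,-0.05]]}'
python3 - <<'E'
from h import *
s=robot.state();x,y,z=R.from_quat(s['ee_rot']).as_matrix().T
d=np.array([.539,-.133,.102])-s['ee_pos'];print(s['ee_pos'],d@x*100,d@y*100,d@z*100,np.arctan2(x[1],x[0]),s['joint_positions'].round(2))
E
```

```text
t: 2.33
ee_pos: [0.5392, -0.1332, 0.1708]
ee_rot: [0.444, 0.896, 0.0, 0.0]
force: [0.1, -0.1, -0.3]
width: 0.0857
t: 2.95
ee_pos: [0.5392, -0.1332, 0.1714]
ee_rot: [0.01, 1.0, -0.0, 0.0]
force: [-0.4, -0.3, -0.7]
width: 0.0854
t: 3.2
ee_pos: [0.5393, -0.1331, 0.1714]
ee_rot: [-0.012, 1.0, -0.0, 0.0]
force: [-0.3, -0.4, -0.2]
width: 0.0853
[ 0.53928529 -0.13310671  0.17143623] 0.029687250288436946 0.01181056122014033 6.943616214111473 -3.1175760499208134 [-0.24  0.09  0.06  1.54 -0.   -0.27]
```

```bash
python3 -m inch '{"fingers":[1,1,1,-1,-1],"dp":[[0,0,3],[0,0,6],[0,0,6.9],[0,0,6.9],[0,0,6.9]],"rotation":[[0,0,0],[0,0,0],[0,0,0],[0,0,0],[0,0,0]]}' 40
python3 -m inch '{"fingers":[-1,-1,-1,-1,-1],"dp":[[0,0,0],[0,0,0],[0,0,0],[0,0,0],[0,0,0]],"rotation":[[0,0,0],[0,0,0],[0,0,0],[0,0,0],[0,0,0]]}'
```

```text
t: 3.82
ee_pos: [0.5401, -0.1329, 0.1037]
ee_rot: [-0.013, 1.0, -0.0, 0.001]
force: [-0.4, 0.1, 0.5]
width: 0.0519
t: 4.45
ee_pos: [0.54, -0.135, 0.1035]
ee_rot: [-0.013, 1.0, -0.002, 0.001]
force: [-0.3, -12.9, 2.6]
width: 0.0152
```

Width is 15–16.5 mm, so the pads are square on the flat. Turning clockwise by 1.47 rad.

```bash
python3 -m inch '{"fingers":[-1,-1,-1,-1,-1],"dp":[[0,0,0],[0,0,0],[0,0,0],[0,0,0],[0,0,0]],"rotation":[[0,0,0.16],[0,0,0.32],[0,0,0.48],[0,0,0.64],[0,0,0.8]]}'
python3 -m inch '{"fingers":[-1,-1,-1,-1,-1],"dp":[[0,0,0],[0,0,0],[0,0,0],[0,0,0],[0,0,0]],"rotation":[[0,0,0.16],[0,0,0.32],[0,0,0.48],[0,0,0.6],[0,0,0.67]]}'
python3 -m inch '{"fingers":[-1,-1,-1,-1],"dp":[[0,0,0],[0,0,0],[0,0,0],[0,0,0]],"rotation":[[0,0,0],[0,0,0],[0,0,0],[0,0,0]]}'
python3 - <<'E'
from h import *
s=robot.state();x,y,z=R.from_quat(s['ee_rot']).as_matrix().T
print(s['ee_pos'],np.arctan2(x[1],x[0]),s['width'],s['joint_positions'].round(2),s['joint_vel'].round(3))
E
```

```text
t: 5.08
ee_pos: [0.5389, -0.1348, 0.1035]
ee_rot: [0.38, 0.925, -0.002, 0.001]
force: [-7.9, -10.6, 6.7]
width: 0.0153
t: 5.7
ee_pos: [0.5382, -0.134, 0.1034]
ee_rot: [0.662, 0.749, -0.002, 0.0]
force: [-10.4, -6.4, 9.2]
width: 0.0154
t: 6.2
ee_pos: [0.5382, -0.134, 0.1034]
ee_rot: [0.661, 0.75, -0.002, 0.0]
force: [-10.8, -6.6, 9.4]
width: 0.015
[ 0.53821292 -0.13395836  0.10343384] 1.697306913898323 0.015032622720590062 [-0.24  0.09 -0.07  1.41 -0.    1.2 ] [ 0.001 -0.     0.001  0.001 -0.     0.001]
```

```bash
python3 -m inch '{"fingers":[1,1,1,1,1],"dp":[[0,0,0],[0,0,0],[0,0,0],[0,0,-3],[0,0,-8]],"rotation":[[0,0,0],[0,0,0],[0,0,0],[0,0,0],[0,0,0]]}'
python3 -m inch '{"fingers":[1,1,1,1],"dp":[[0,0,-4.5],[0,0,-9],[0,0,-9],[0,0,-9]],"rotation":[[0,0,0],[0,0,0],[0,0,0],[0,0,0]]}'
python3 - <<'E'
from h import *
import pickle
im=grab('wrist');pickle.dump(im,open('w2.pkl','wb'))
p=proj(im,[.54,-.1335,.11])[0].astype(int);print(p, R.from_quat(im['state']['ee_rot']).as_matrix()[:,0])
q=proj(im,[[.54,-.1335,.13],[.54+.0992*.1,-.1335+.0125*.1,.13]]);print(q)
save(im,'w2c.png',(p[0]-60,p[1]-60,p[0]+60,p[1]+60),k=5)
E
```

```text
t: 6.82
ee_pos: [0.5387, -0.1323, 0.1816]
ee_rot: [0.66, 0.751, -0.001, -0.002]
force: [0.7, 0.7, 1.0]
width: 0.0853
t: 7.32
ee_pos: [0.5397, -0.1325, 0.2717]
ee_rot: [0.66, 0.751, -0.0, -0.0]
force: [0.2, -0.1, 0.4]
width: 0.0853
[255 173] [-1.27795206e-01  9.91800558e-01  1.95177648e-04]
[[255.49764432 178.48655402]
 [266.52487937 178.51978906]]
```

View pics/w2c.png

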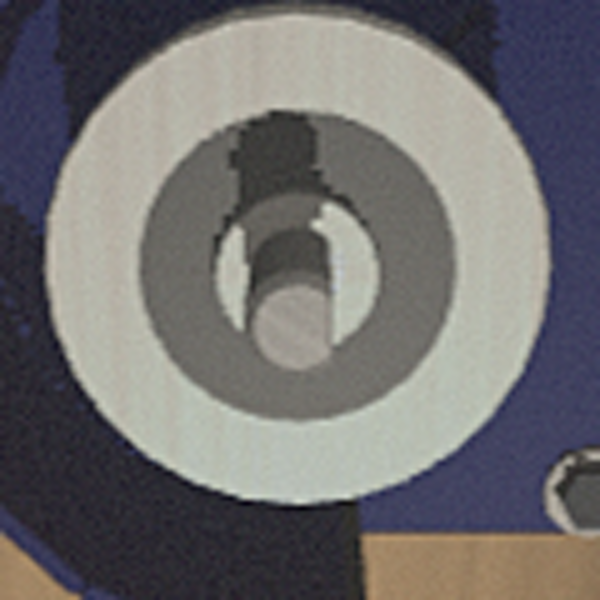

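The flat now faces squarely out of the opening: its straight edge is vertical at crop x=330, on the opening (right) side. Going to the collar.

```bash
python3 -m inch '{"fingers":[1,1,1,1,1],"dp":[[5.9,1.6,0],[11.8,3.2,1],[17.7,4.9,4],[23.6,6.5,7],[29.5,8.1,10]],"rotation":[[0,0,0.18],[0,0,0.36],[0,0,0.54],[0,0,0.72],[0,0,0.9]]}'
python3 -m inch '{"fingers":[1,1,1],"dp":[[0,0,1],[0,0,1],[0,0,1]],"rotation":[[0,0,0],[0,0,0],[0,0,0]]}'
python3 - <<'E'
from h import *
import pickle
im=grab('wrist');pickle.dump(im,open('w3.pkl','wb'));s=im['state']
print(s['ee_pos'],s['ee_rot'],proj(im,[[.583,.171,.018]]))
save(im,'w3.png',k=1.5)
E
```

```text
t: 8.0
ee_pos: [0.5781, 0.1456, 0.1831]
ee_rot: [0.92, 0.391, -0.001, -0.0]
force: [1.2, -0.5, -0.6]
width: 0.0856
t: 8.38
ee_pos: [0.5788, 0.1428, 0.176]
ee_rot: [0.919, 0.394, 0.0, 0.0]
force: [-0.4, -0.5, 0.0]
width: 0.0856
[0.578758   0.14281142 0.17597374] [9.19298500e-01 3.93560878e-01 2.93200022e-04 1.33662238e-04] [[237.67583162 147.5559737 ]]
```

View pics/w3.png

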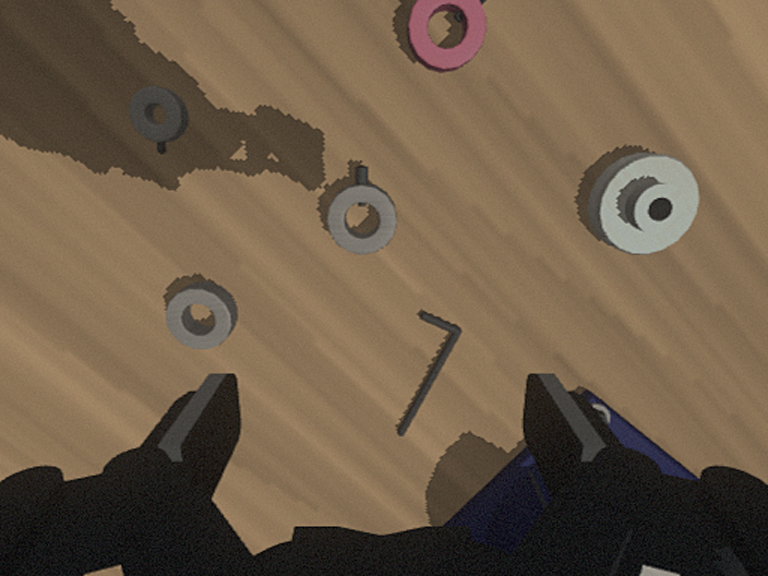

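The collar is at (362,218) with its screw at (362,174), pointing up along tool x. The spacer is at (200,318) and the small collar at (158,113). I'll measure the collar's centre and screw bearing.

Run:
```python
from h import *
import pickle
im=pickle.load(open('w3.pkl','rb'));f=im['frame'];s=im['state']
hsv=cv2.cvtColor(f,cv2.COLOR_RGB2HSV)
mk=cv2.inRange(hsv,(0,0,95),(180,60,255));w=np.zeros_like(mk);w[105:180,205:275]=1
m=mk*w; m=cv2.morphologyEx(m,cv2.MORPH_OPEN,np.ones((3,3)))
c=max(cv2.findContours(m,0,2)[0],key=cv2.contourArea)[:,0]
P=(ray(im,c,.018)[:,:2]*1000).astype(np.float32);e=cv2.fitEllipse(P);print('outer',e)
# bore: hole contour
cs,h=cv2.findContours(m,cv2.RETR_CCOMP,2)
for k,g in zip(cs,h[0]):
    if g[3]>=0 and len(k)>8: print('bore',cv2.fitEllipse((ray(im,k[:,0],.018)[:,:2]*1000).astype(np.float32)))
v=hsv[:,:,2];print(v[108:128,232:252])
t=ray(im,np.array([[362,168]])/1.5,.011)[0];C=np.array(e[0])/1000
print('screw',t,np.arctan2(*(t[:2]-C)[::-1]),np.hypot(*(t[:2]-C)))
Rm=R.from_quat(s['ee_rot']).as_matrix();d=np.array([*C,0])-s['ee_pos'];print(d@Rm*100,np.arctan2(Rm[1,0],Rm[0,0]))
```

```text
outer ((585.7701416015625, 169.43565368652344), (41.8497428894043, 42.319847106933594), 54.814231872558594)
bore ((585.8665161132812, 169.38116455078125), (23.11510467529297, 23.54755973815918), 63.11436080932617)
[[ 71  78  81  80  75  82  82  74  85 124 147 146 145 140 139 137 136 137
  135 135]
 [ 83  82  82  80  86  86  82  82 114 149 142 145 148 144 143 140 138 138
  132 132]
 [128  77  77  85  89  86  79  57  48  52  89 120 140 140 142 144 139 139
  134 131]
 [113  77  86  87  76  59  42  41  41  47  39  50  63 105 148 143 139 140
  143 138]
 [ 78  78  81  81  72  50  50  59  64  75  70  68  51 110 147 142 141 141
  141 136]
 [117  76  84  89  73  61  48  56  60  69  67  68  57 106 154 144 143 139
  141 139]
 [111  73  79  84  75  56  50  56  60  72  74  67  56 107 146 142 138 137
  138 140]
 [ 81  79  79  87  74  52  58  57  66  72  69  64  55 113 153 146 143 141
  139 139]
 [124  72  82  80  74  54  43  58  66  68  71  66  58 109 148 143 140 142
  143 140]
 [117  77  80  82  69  55  50  50  65  72  73  68  48 109 152 145 145 145
  143 142]
 [ 80  76  79  86  69  50  52  58  6
[... 251 characters left out ...]
7  67  63  71  73  51  67  79 108 144 146
  144 143]
 [ 83  79  81  77  66  50  44  43  61  60  56  66  53  56  70  70 110 140
  142 144]
 [ 74  71  66  61  66  71  68  74  86  83  81  71  69  66  69  60  56  67
   97 127]
 [ 70  76  76  86  96 108 113 124 129 133 125 114 105  96  87  82  77  70
   64  79]
 [106 113 123 130 128 129 128 128 129 126 129 129 131 135 138 134 115 107
   94  63]
 [129 127 125 125 123 127 128 130 125 127 127 130 131 128 121 126 127 131
  130 114]
 [128 122 125 128 126 126 120 128 124 122 124 124 126 127 127 129 129 127
  126 133]]
screw [0.60747934 0.19157705 0.011     ] 0.7952538615312056 0.03100856145072695
[ 2.40288636 -1.33864389 17.59778179] 0.8090038849349115
```

```bash
python3 -m inch '{"fingers":[1,1,1,1,1],"dp":[[1.2,-0.7,4],[2.4,-1.35,8],[2.4,-1.35,12],[2.4,-1.35,15],[2.4,-1.35,17]],"rotation":[[0,0,0],[0,0,0],[0,0,0],[0,0,0],[0,0,0]]}'
python3 -m inch '{"fingers":[1,1],"dp":[[0,0,0.4],[0,0,0.4]],"rotation":[[0,0,0],[0,0,0]]}'
python3 -m inch '{"fingers":[-1,-1,-1,-1,-1],"dp":[[0,0,0],[0,0,0],[0,0,0],[0,0,0],[0,0,0]],"rotation":[[0,0,0],[0,0,0],[0,0,0],[0,0,0],[0,0,0]]}' 40
```

```text
t: 9.05
ee_pos: [0.5855, 0.1697, 0.0046]
ee_rot: [0.919, 0.393, -0.0, 0.0]
force: [0.2, 0.6, 0.6]
width: 0.0853
t: 9.3
ee_pos: [0.5861, 0.1705, 0.0024]
ee_rot: [0.919, 0.393, 0.001, 0.0]
force: [-0.0, 0.7, -0.1]
width: 0.0855
t: 9.93
ee_pos: [0.586, 0.1707, 0.0023]
ee_rot: [0.919, 0.394, 0.001, 0.0]
force: [-0.2, -1.3, 5.8]
width: 0.0413
```

Gripped at 41.3 mm (the width reading was also about 1.5 mm low on the flat). Lifting and carrying it over the shaft.

```bash
python3 -m inch '{"fingers":[-1,-1,-1,-1,-1],"dp":[[0,0,-1],[0,0,-5],[0,0,-10],[0,0,-15],[0,0,-18]],"rotation":[[0,0,0],[0,0,0],[0,0,0],[0,0,0],[0,0,0]]}' 60
python3 -m inch '{"fingers":[-1,-1,-1,-1,-1],"dp":[[-5,3.5,0],[-10,7,0],[-15,10.6,0],[-20,14.1,0],[-25.1,17.7,0]],"rotation":[[0,0,0.13],[0,0,0.26],[0,0,0.4],[0,0,0.53],[0,0,0.667]]}'
python3 -m inch '{"fingers":[-1,-1,-1,-1],"dp":[[0,0,0],[0,0,0],[0,0,0],[0,0,0]],"rotation":[[0,0,0],[0,0,0],[0,0,0],[0,0,0]]}'
python3 - <<'E'
from h import *
import pickle
im=grab('wrist');pickle.dump(im,open('w4.pkl','wb'));s=im['state']
Rm=R.from_quat(s['ee_rot']).as_matrix();print(s['ee_pos'],np.arctan2(Rm[1,0],Rm[0,0]),(np.array([.541,-.133,.16])-s['ee_pos'])@Rm*100)
p=proj(im,[s['ee_pos']])[0];print(p,proj(im,[[.54,-.1333,.13]]))
save(im,'w4.png',(150,110,360,270),k=3.7)
E
```

```text
t: 10.55
ee_pos: [0.5857, 0.1707, 0.1845]
ee_rot: [0.919, 0.394, 0.001, 0.0]
force: [0.9, 0.4, -1.7]
width: 0.041
t: 11.18
ee_pos: [0.5396, -0.1349, 0.1817]
ee_rot: [0.998, 0.069, 0.0, -0.0]
force: [1.2, -0.7, -1.4]
width: 0.041
t: 11.68
ee_pos: [0.5406, -0.132, 0.1813]
ee_rot: [0.997, 0.072, 0.0, -0.0]
force: [-0.1, -0.3, -1.4]
width: 0.0412
[ 0.54056682 -0.13200769  0.18134469] 0.14431839278890446 [0.02853764 0.10469717 2.13445654]
[255.33817375 249.87615043] [[256.95437341 212.88327156]]
```

View pics/w4.png

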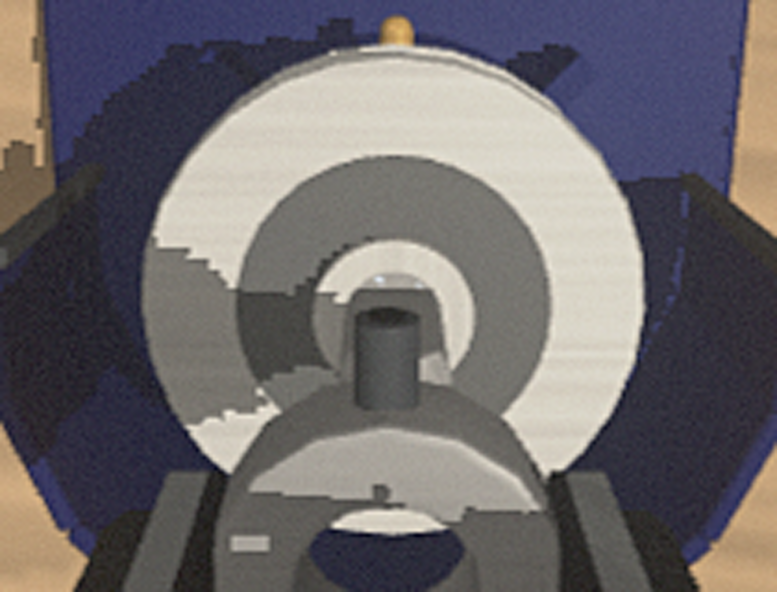

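The collar is held level in the picture, its screw at (387,360) in line with the flat. The pulley centre at x≈394 is about 1 mm towards +y of the tool, which agrees with the computed offset. Correcting that and going down with force checks.

```bash
python3 -m inch '{"fingers":[-1,-1,-1,-1],"dp":[[0,0.1,2],[0,0.1,4],[0,0.1,4.4],[0,0.1,4.4]],"rotation":[[0,0,0],[0,0,0],[0,0,0.01],[0,0,0.01]]}' 
python3 -m inch '{"fingers":[-1,-1,-1],"dp":[[0,0,0.4],[0,0,0.7],[0,0,0.7]],"rotation":[[0,0,0],[0,0,0],[0,0,0]]}'
python3 -m inch '{"fingers":[-1,-1,-1],"dp":[[0,0,0.2],[0,0,0.4],[0,0,0.4]],"rotation":[[0,0,0],[0,0,0],[0,0,0]]}'
```

```text
t: 12.22
ee_pos: [0.5405, -0.1339, 0.1376]
ee_rot: [0.998, 0.066, -0.0, -0.0]
force: [-1.0, -0.3, 0.0]
width: 0.0412
t: 12.6
ee_pos: [0.5404, -0.1342, 0.1302]
ee_rot: [0.998, 0.066, -0.0, -0.0]
force: [1.0, -0.4, -1.8]
width: 0.0411
t: 12.98
ee_pos: [0.5403, -0.1342, 0.1261]
ee_rot: [0.998, 0.066, -0.0, -0.0]
force: [0.4, 0.3, -1.9]
width: 0.0412
```

```bash
python3 -m inch '{"fingers":[-1,-1,-1],"dp":[[0,0,0.3],[0,0,0.6],[0,0,0.6]],"rotation":[[0,0,0],[0,0,0],[0,0,0]]}' 
python3 -m inch '{"fingers":[-1,-1,-1],"dp":[[0,0,0.3],[0,0,0.6],[0,0,0.6]],"rotation":[[0,0,0],[0,0,0],[0,0,0]]}'
```

```text
t: 13.35
ee_pos: [0.5403, -0.1342, 0.1199]
ee_rot: [0.998, 0.066, -0.0, -0.0]
force: [-0.1, -0.1, -1.7]
width: 0.0412
t: 13.72
ee_pos: [0.5403, -0.1342, 0.1139]
ee_rot: [0.998, 0.066, -0.0, -0.0]
force: [0.5, -1.0, -1.0]
width: 0.0409
```

```bash
python3 -m inch '{"fingers":[-1,-1,-1,-1],"dp":[[0,0,0.6],[0,0,1.2],[0,0,1.8],[0,0,1.8]],"rotation":[[0,0,0],[0,0,0],[0,0,0],[0,0,0]]}' 
python3 -m inch '{"fingers":[-1,-1,-1,-1],"dp":[[0,0,0.2],[0,0,0.4],[0,0,0.4],[0,0,0.4]],"rotation":[[0,0,0],[0,0,0],[0,0,0],[0,0,0]]}'
```

```text
t: 14.22
ee_pos: [0.5401, -0.1341, 0.0956]
ee_rot: [0.998, 0.066, -0.001, -0.0]
force: [-1.0, -0.9, -1.7]
width: 0.041
t: 14.72
ee_pos: [0.5406, -0.1342, 0.0925]
ee_rot: [0.998, 0.066, 0.0, 0.0]
force: [-0.2, 0.6, 0.3]
width: 0.0409
```

```bash
python3 -m inch '{"fingers":[-1,-1,-1,-1],"dp":[[0,0,0.1],[0,0,0.15],[0,0,0.15],[0,0,0.15]],"rotation":[[0,0,0],[0,0,0],[0,0,0],[0,0,0]]}'
python3 - <<'E'
from h import *
im=grab('scene');b=grab('wrist')
p=proj(im,[.54,-.1335,.1])[0].astype(int)
m=np.zeros((400,800,3),np.uint8)
m[:,:400]=cv2.resize(im['frame'][p[1]-50:p[1]+50,p[0]-50:p[0]+50],(400,400),interpolation=cv2.INTER_CUBIC)
m[:,400:]=cv2.resize(b['frame'][130:290,175:335],(400,400),interpolation=cv2.INTER_CUBIC)
save(m,'fin.png')
E
```

```text
t: 15.22
ee_pos: [0.5406, -0.1343, 0.0924]
ee_rot: [0.998, 0.066, 0.001, 0.0]
force: [-4.1, 0.4, 10.9]
width: 0.0412
```

View pics/fin.png

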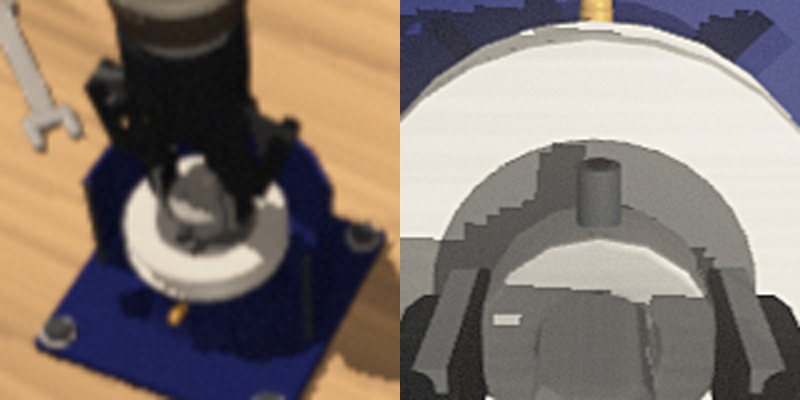

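The picture shows the collar round the shaft and down on the hub, with its screw at (600,190) pointing out of the opening. The fingers are on either side. The height stopped at 0.0924 (0.0923 expected) with about 12 N of contact force, so it is home.

```bash
python3 -c "
from plant import robot
robot.job_done()"
```

```text
the job is handed in; nothing more can be done
```

I turned the shaft's flat to face out of the guard opening, slid the set-screw collar down over it onto the hub, and handed the job in still gripping it at 60 N. The clock read about 15 s of the 72 s allowed. No verdict was reported.

**Turning the shaft:** I pinched the flat squarely, turned the shaft 1.47 rad clockwise and let go. A close-up then showed the flat facing the opening.

**Fitting the collar:** It went over the shaft end first time with no resistance. The tool stopped at 0.0924 m against 0.0923 m expected, under about 12 N of downward push. The last wrist picture shows the screw over the flat, pointing out of the opening, with the tool's yaw within about 0.01 rad of the opening.

**Checks that disagreed:**
- **Finger width:** it read about 1.5 mm low on both grips (15.0 against 16.5, and 41.3 against 43), so I treated it as a constant offset.
- **Shaft axis:** the camera and the pinch disagreed by about 1.3 mm. I used the pinch value. The tool ended about 1 mm off it sideways, and the side force was only about 4 N.

I didn't take a final check picture of the other parts on the bench. The arm passed well above them and met no unexpected force.

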